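Clear the pile of microscope spares into their holders

TASK

Take the pile of microscope spares apart from the top down and put each thing, upright as it stands now, into its own holder: first the brass weight into the round cup, then the small carton into the small tray, then the ring filter fully onto the round pad, and last the large flat pack into the large tray. The carton and the pack must lie flat on the tray floors, lengthwise along their trays. Do not tip anything over and leave the dropper bottle and the lens case where they stand.

Things in the scene. Friction and masses are not known exactly. Their poses are not given: they have to be found in the camera images.
- pack: large flat cardboard pack, white and blue, 60 (x) x 106 (y) x 28 (z) mm; the bottom of the pile, loose, about 50 g, lies on the table. Origin: centre of its underside; z up, y along its length.
- filter: round glass filter in a black ring, 45 mm across, 8.5 mm thick; lies flat on the pack, near its middle, loose, about 22 g. Origin: centre of its underside; z up.
- carton: small yellow and blue carton, 26 (x) x 45 (y) x 22 (z) mm; lies flat on the filter, near its middle, its ends overhanging the ring a little, loose, about 20 g. Origin: centre of its underside; z up, y along its length.
- weight: round brass weight, 48 mm tall: a body 25 mm across up to 30 mm height, then a neck and a knob 18 mm across at the top; stands on the carton, the top of the pile, loose, about 200 g. Origin: centre of its underside; z up.
- cup: round black cup with a grey floor, the holder of the weight: outside 49 mm across, 14 mm tall, hole 41 mm across, floor 5 mm above the table; fixed. Origin: centre of its underside; z up.
- small_tray: small rectangular black tray with a grey floor, the holder of the small carton: outside 50 (x) x 69 (y) mm, walls 4 mm thick and 12 mm tall, inside 42 x 61 mm, floor 5 mm above the table; fixed. Origin: centre of its underside; z up, y along its length.
- pad: flat round black pad with a grey top and no rim, the place of the filter: 66 mm across, top 10 mm above the table; fixed. Origin: centre of its underside; z up.
- big_tray: large rectangular black tray with a grey floor, the holder of the pack: outside 86 (x) x 132 (y) mm, walls 4 mm thick and 12 mm tall, inside 78 x 124 mm, floor 5 mm above the table; fixed. Origin: centre of its underside; z up, y along its length.
- dropper: amber dropper bottle with a black bulb, 34 mm across, 102 mm tall; bystander, loose. Origin: centre of its underside.
- lens_case: round lens case, black with a white cap, 36 mm across, 62 mm tall; bystander, loose. Origin: centre of its underside.
There are look-alikes about, which are no part of the job. What is shaped like the cup but orange is not meant.

How it is judged:
By the outcome, as a careful person would: the job done as asked, in the order asked, and still so for the second after the job is handed in, with the robot touching nothing.
It also fails if it takes over 112 s, if anything falls off the work surface, if the arm or the gripper's body presses on something with over 40 N, if the wrist force passes 120 N, or if a joint passes its speed limit or range.

ROBOT

A 6-joint arm with a two-finger parallel gripper is mounted at the origin on a cart in front of the work surface, level with it; the furniture and walls round the work are solid. World frame = base frame: x ahead of the robot, y to its left, z up, the work surface at z = 0. Lengths are in mm, angles in rad, forces in N, time in s.
With the tool pointing down it reaches from about 350 to 800 mm from the base axis. Payload 7.3 kg.
Tool frame: the origin (TCP) lies at the very end of the fingers, on their centre line; the grasp point (between the pads) lies 19 mm behind it (robot.pinch_z is the distance from the TCP to the grasp point, in mm); z points along the fingers, y is the line along which they close (so a half turn about z gives the same grasp; the last joint's range is limited). The gripper opens to 85 mm and grips with 20 to 120 N. Pads are 22 mm wide; open, the fingers measure 114 mm over their backs; the gripper's body (76 mm by 85 mm) begins 54 mm behind the grasp point. The pads swing forward as they close: fully open they stand 13 mm farther back than shut.
Start: joints at [-1.378, 0.342, 1.524, -0, 1.275, -0.146], TCP at [174.509, -495.168, 231.322] pointing down, gripper open.
Joint ranges: [-2.53, 2.53], [-0.77, 2.02], [0.04, 2.7], [-1, 4.14], [0.28, 2.66], [-3.11, 3.11]. Speed limits (rad/s): [2.57, 2.57, 3.14, 3.14, 3.14, 3.14].

INTERFACE

Orientations are given as a 3x3 rotation matrix whose columns are the frame's x, y, z axes.
In Python, from workcell import get_state, imaging, job, robot gives the robot as it stands.
- The arm moves only by the shell command python3 -m crank 'ROWS' [FORCE]. ROWS is a JSON list of rows, 1 to 10 of them, each of 5 numbers: the finger opening in mm, then dx, dy, dz in mm, then a turn about the tool's z in rad; each row shifts and turns the commanded pose from where the row before left it, along the tool's axes as they then stand; what a row does not reach is not made up. A row lasts 1/10 s, in which the tool goes at most 50 mm and 0.15 rad, less where a joint would pass 70% of its speed; a pose out of reach is approached as far as the arm can. The fingers move at their own pace and stop on an object; FORCE is the grip in N (left out, the last holds). Time passes only in rows, so rows that do not move let the fingers close. It prints the time, the measured TCP pose, the force, the opening and the grip force at its end. Input that does not fit is refused with a message, and nothing moves.
- get_state(): the state, without advancing time (a new reading comes with each control period).
- imaging.capture(name): name is "scene" or "top"; returns a dict with "color" (384x512x3 uint8, red, green, blue), "fx", "fy", "cx", "cy" (pixels), "dist" ([k1, k2, p1, p2, k3] as OpenCV has them; the pictures are not rectified), "T" (4x4, takes a point from camera to world coordinates). Camera axes: x right, y up, looking along -z (the intrinsics and any distortion apply to the point x, -y, -z); pixel columns grow to the right and rows downward; lengths in mm; the calibration is good to about 2 mm. A picture is of the moment at which its call begins. There is no depth.
- job.job_done(): hands the job in; it is judged then, once.
The state is a dict: "clock": time; "joints": joint angles; "qd": joint speeds; "joint_torque": joint torques, N m; "tool_pos": TCP position; "eef_rot": TCP orientation; "contact_force": force on the tool from outside, world axes, zero at the start; "torque": the same for the moment, N m; "width": finger opening in mm; "grip_force": force on a finger pad.
Only numpy, scipy, OpenCV 4.12 (cv2) and the standard library are available. Lean on these libraries where they do the work, as an engineer would, in place of code of your own. Each camera call takes 0.05 s, during which the arm holds its last target. There are 200 camera calls.

## Working session

There is one attempt and no reset: what is moved stays moved. The work goes in short steps, Python scripts to look and compute and a shell command to move; the robot and the scene stay as the last step left them, time stands still between calls to the robot, and variables do not carry over. Pictures are saved under pics/ and viewed, at most 14 in all, crops included, and the job is handed in when it is done.

```bash
ls; mkdir -p pics; python3 - <<'E'
from workcell import get_state, imaging, job, robot
import cv2
for n in("scene","top"):
    c=imaging.capture(n); cv2.imwrite(f"pics/{n}0.png",cv2.cvtColor(c["color"],cv2.COLOR_RGB2BGR))
    print(n,c["fx"],c["fy"],c["cx"],c["cy"],c["dist"]);print(c["T"].round(3))
s=get_state();print(s["tool_pos"],s["eef_rot"],s["width"],s["clock"])
E
```

```text
pics
scene 485.52117193980536 485.52117193980536 256.8373487288873 190.2756624088212 [-0.14381404  0.          0.          0.          0.        ]
[[-6.19000e-01  4.25000e-01 -6.60000e-01 -2.17965e+02]
 [-7.85000e-01 -3.33000e-01  5.22000e-01  5.97669e+02]
 [ 2.00000e-03  8.41000e-01  5.40000e-01  6.85529e+02]
 [ 0.00000e+00  0.00000e+00  0.00000e+00  1.00000e+00]]
top 494.88073060671206 494.88073060671206 264.92413391074524 185.3987308047355 [-0.16335439  0.          0.          0.          0.        ]
[[ 1.700000e-02  9.840000e-01 -1.780000e-01  3.516190e+02]
 [-1.000000e+00  1.200000e-02 -2.700000e-02 -3.730900e+01]
 [-2.500000e-02  1.780000e-01  9.840000e-01  1.185129e+03]
 [ 0.000000e+00  0.000000e+00  0.000000e+00  1.000000e+00]]
[ 174.43988231 -494.80963189  230.72524337] [[ 9.43170275e-01  3.32309769e-01 -2.22664101e-04]
 [ 3.32309763e-01 -9.43169370e-01  1.32725321e-03]
 [ 2.31049247e-04 -1.32581923e-03 -9.99999094e-01]] 85.08454016532608 0.1
```

View pics/scene0.png

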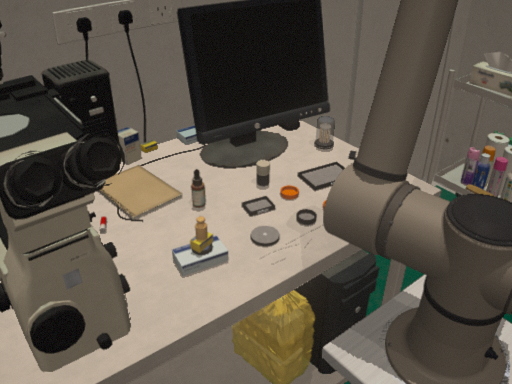

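View pics/top0.png

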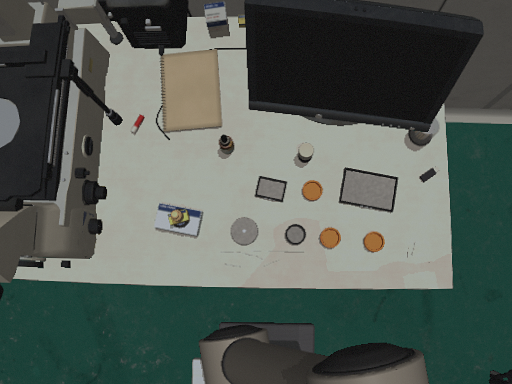

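Candidates: in the top view the pile is at (179,219), with a similar pack at (215,14) and a yellow carton at (242,20) at the back, neither part of the job. The black cup is at (295,234); the orange look-alikes at (312,190), (330,238) and (373,242) are not meant. The pad is at (244,231), the small tray at (271,188), the big tray at (369,190), the dropper at (226,145) and the lens case at (305,152). I'll check the choice in a close crop.

```bash
python3 - <<'E'
import cv2
a=cv2.imread("pics/top0.png")
cv2.imwrite("pics/t1.png",cv2.resize(a[125:255,145:410],None,fx=3,fy=3,interpolation=cv2.INTER_CUBIC))
b=cv2.imread("pics/scene0.png")
cv2.imwrite("pics/s1.png",cv2.resize(b[150:280,160:360],None,fx=4,fy=4,interpolation=cv2.INTER_CUBIC))
E
```

```text
(no output)
```

View pics/t1.png

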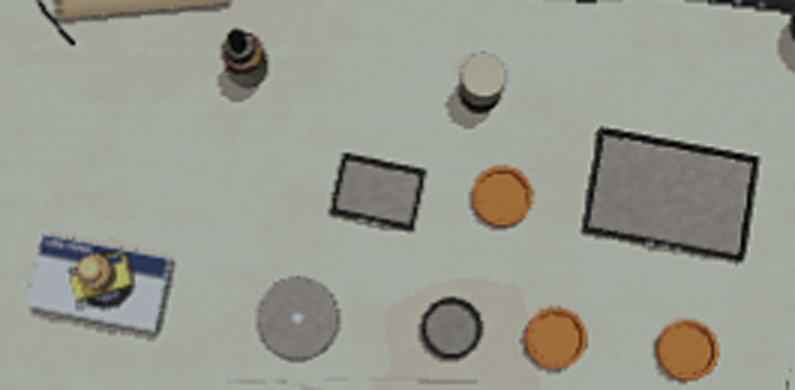

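View pics/s1.png

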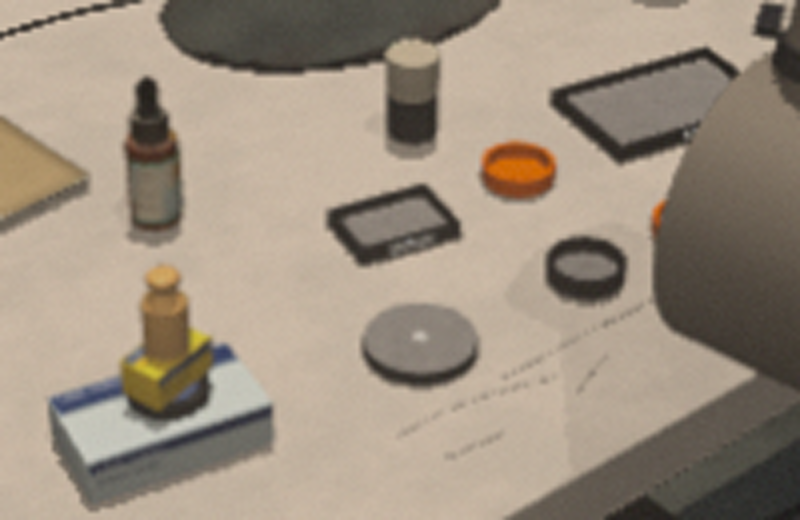

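```bash
cat > h.py <<'E'
import numpy as np, cv2
from workcell import get_state, imaging, job, robot
def world(c,px,z):
    px=np.array(px,float).reshape(-1,1,2)
    K=np.array([[c["fx"],0,c["cx"]],[0,c["fy"],c["cy"]],[0,0,1]])
    n=cv2.undistortPoints(px,K,np.array(c["dist"])).reshape(-1,2)
    d=np.c_[n[:,0],-n[:,1],-np.ones(len(n))]@c["T"][:3,:3].T
    o=c["T"][:3,3]
    return o+d*((z-o[2])/d[:,2])[:,None]
def crop(px,o,f): return (np.array(px,float)+.5)/f-.5+np.array(o)
def rect(P):
    P=np.array(P)[:,:2].astype(np.float32); r=cv2.boxPoints(cv2.minAreaRect(P))
    e=r[1]-r[0],r[2]-r[1]; e=sorted(e,key=np.linalg.norm); l=e[1]
    return P.mean(0).round(1),[round(float(np.linalg.norm(v)),1) for v in e],round(float(np.degrees(np.arctan2(l[1],l[0]))%180),1)
def go(target,yaxis_deg=None):
    """tool-axis move from current pose to world TCP target; turn so tool y is along yaxis_deg"""
    s=get_state();R=np.array(s["eef_rot"]);p=np.array(s["tool_pos"])
    print("tool delta",(R.T@(np.array(target)-p)).round(1),"pos",p.round(1),"f",np.round(s["contact_force"],1),"w",round(s["width"],1))
    a=np.degrees(np.arctan2(R[1,1],R[0,1]))
    print(" tool y at",round(a,1), "" if yaxis_deg is None else "turn %.3f"%np.radians(-((yaxis_deg-a+90)%180-90)),"j6",round(s["joints"][5],2))
E
python3 - <<'E'
from h import *
t=imaging.capture("top");s=imaging.capture("scene")
T=lambda p,z:world(t,crop(p,(145,125),3),z)
S=lambda p,z:world(s,crop(p,(160,150),4),z)
for n,f,p,z in [("cup",T,(451,328),14),("cup",S,(586,260),14),("pad",T,(298,318),10),("pad",S,(420,340),10),("knob",T,(95,263),106.5),("knob",S,(163,272),106.5)]: print(n,f(p,z).round(1))
print("st",rect(T([(344,154),(425,171),(412,230),(331,214)],12)),rect(S([(328,217),(424,185),(461,224),(365,260)],12)))
print("bt",rect(T([(600,129),(757,157),(742,261),(584,233)],12)))
print("pk",rect(T([(43,236),(172,258),(157,333),(31,309)],28)),rect(S([(50,402),(225,345),(272,407),(92,470)],28)))
print("ca",T([(72,287),(126,255),(132,293),(82,306)],58.5).round(1),S([(123,362),(148,382),(212,340)],58.5).round(1))
for n,c in(("t",t),("s",s)):
    h=cv2.cvtColor(c["color"],cv2.COLOR_RGB2HSV)
    m=cv2.inRange(h,(24,130,80),(34,255,255)); ys,xs=np.nonzero(m)
    k=(xs>150)&(xs<215)&(ys>195)&(ys<265); print(n,k.sum(),xs[k].mean(),ys[k].mean())
    if n=="s": cv2.imwrite("pics/z.png",cv2.resize(cv2.cvtColor(c["color"],cv2.COLOR_RGB2BGR)[210:270,165:235],None,fx=10,fy=10,interpolation=cv2.INTER_CUBIC))
    else: cv2.imwrite("pics/zt.png",cv2.resize(cv2.cvtColor(c["color"],cv2.COLOR_RGB2BGR)[195:245,145:215],None,fx=10,fy=10,interpolation=cv2.INTER_CUBIC))
E
```

```text
cup [[447.6 -77.9  14. ]]
cup [[446.  -76.9  14. ]]
pad [[454.1  43.3  10. ]]
pad [[451.1  46.   10. ]]
knob [[483.7 188.  106.5]]
knob [[479.5 192.4 106.5]]
st (array([555.9, -18.7], dtype=float32), [50.0, 66.7], 79.1) (array([550.7, -14.8], dtype=float32), [50.8, 73.2], 82.9)
bt (array([ 556.7, -254.4], dtype=float32), [86.3, 129.7], 80.5)
pk (array([476.7, 199.4], dtype=float32), [60.3, 105.9], 80.7) (array([474.1, 203.2], dtype=float32), [60.7, 102.6], 80.8)
ca [[470.6 215.2  58.5]
 [496.2 174.1  58.5]
 [466.8 168.2  58.5]
 [456.1 206.7  58.5]] [[483.1 218.3  58.5]
 [461.3 216.8  58.5]
 [470.2 171.5  58.5]]
t 1 186.0 210.0
s 40 201.475 239.25
```

View pics/zt.png

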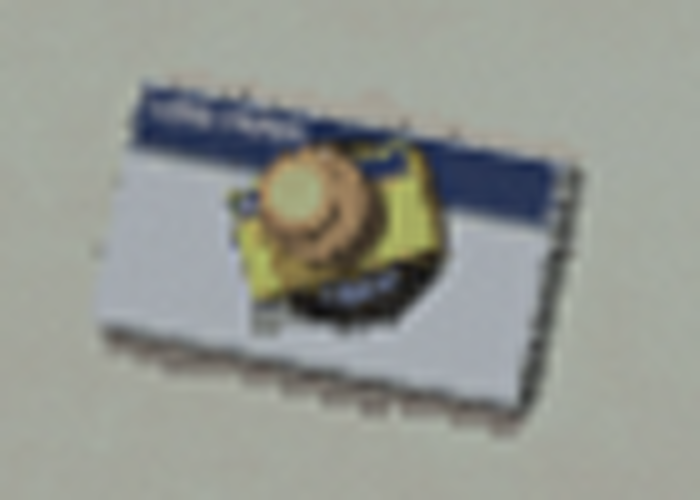

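View pics/z.png

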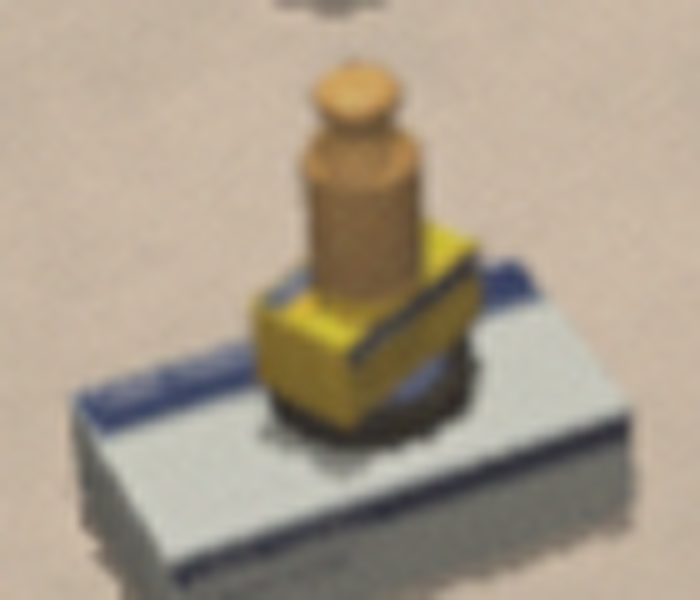

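```bash
python3 - <<'E'
from h import *
t=imaging.capture("top");s=imaging.capture("scene")
T=lambda p,z:world(t,crop(p,(145,195),10),z)
S=lambda p,z:world(s,crop(p,(165,210),10),z)
print("knob",T((297,192),106.5).round(1),S((358,90),106.5).round(1))
print("ca",rect(T([(233,200),(420,148),(445,250),(258,300)],58.5)),S([(258,300),(352,358),(480,245)],58.5).round(1))
a=S([(258,300),(352,358),(480,245)],58.5); print((a[0]+a[2])/2, np.degrees(np.arctan2(*(a[2]-a[1])[1::-1]))%180)
print("body",T([(325,210)],86).round(1),S([(362,158)],88.5).round(1))
go([481.6,190.2,180],None)
E
```

```text
knob [[480.4 192.6 106.5]] [[476.8 194.2 106.5]]
ca (array([478.8, 192.6], dtype=float32), [24.6, 45.3], 106.5) [[484.8 217.3  58.5]
 [456.8 212.1  58.5]
 [471.9 170.5  58.5]]
[478.35451561 193.92108666  58.5       ] 109.96916763290929
body [[478.9 190.3  86. ]] [[477.9 193.9  88.5]]
tool delta [ 517.4 -544.2   51.4] pos [ 174.5 -495.   231.1] f [-0.1  0.5  1. ] w 85.7
 tool y at -70.6  j6 -0.15
```

```bash
python3 -m crank '[[85,50,0,0,0],[85,50,0,0,0],[85,50,0,0,0],[85,26,-39,0,0],[85,26,-39,0,0],[85,26,-39,0,0],[85,26,-39,0,0],[85,26,-39,0,0],[85,26,-39,0,0],[85,26,-39,0,0]]' 40
python3 -m crank '[[85,26,-39,0,0],[85,26,-39,0,0],[85,26,-39,0,0],[85,26,-39,0,0],[85,26,-39,0,0],[85,26,-39,0,0],[85,26,-39,0,0],[85,0,0,0,-0.14],[85,0,0,0,-0.14],[85,0,0,0,-0.14]]'
python3 -m crank '[[85,0,0,0,-0.14],[85,0,0,0,-0.14],[85,0,0,0,-0.14],[85,0,0,0,-0.14],[85,0,0,0,-0.14],[85,0,0,0,-0.14],[85,0,0,0,-0.14],[85,0,0,0,-0.14],[50,0,0,0,0],[50,0,0,0,0]]'
python3 - <<'E'
from h import *
go([478.8,192.8,72],18)
E
```

```text
clock: 1.3
tool_pos: [397.0, -125.6, 231.5]
eef_rot: [[0.943, 0.332, 0.001], [0.332, -0.943, -0.0], [0.0, 0.001, -1.0]]
contact_force: [0.8, -0.4, -0.1]
width: 85.1
grip_force: 0.0
clock: 2.3
tool_pos: [477.6, 191.3, 231.0]
eef_rot: [[0.721, 0.693, -0.001], [0.693, -0.721, -0.0], [-0.001, -0.0, -1.0]]
contact_force: [0.6, -0.1, -0.5]
width: 85.2
grip_force: 0.0
clock: 3.3
tool_pos: [477.8, 190.6, 231.2]
eef_rot: [[-0.3, 0.954, -0.0], [0.954, 0.3, -0.0], [-0.0, -0.0, -1.0]]
contact_force: [-0.4, 0.8, -0.4]
width: 58.3
grip_force: 0.0
tool delta [  1.8   1.6 159.2] pos [477.8 190.6 231.2] f [-0.4  0.8 -0.4] w 58.3
 tool y at 17.4 turn -0.010 j6 -0.07
```

```bash
python3 -m crank '[[50,2,2,30,0],[50,0,0,30,0],[50,0,0,30,0],[50,0,0,30,0],[50,0,0,25,0],[50,0,0,14,0],[50,0,0,0,0]]'
python3 - <<'E'
from h import *
s=imaging.capture("scene");b=cv2.cvtColor(s["color"],cv2.COLOR_RGB2BGR)[180:270,155:255]
t=imaging.capture("top");c=cv2.cvtColor(t["color"],cv2.COLOR_RGB2BGR)[180:270,130:230]
cv2.imwrite("pics/w1.png",cv2.resize(np.hstack([b,c]),None,fx=4,fy=4,interpolation=cv2.INTER_CUBIC))
go([478.8,192.8,72],18)
E
```

```text
clock: 4.0
tool_pos: [477.8, 192.8, 70.4]
eef_rot: [[-0.301, 0.954, -0.004], [0.954, 0.301, -0.001], [0.0, -0.004, -1.0]]
contact_force: [1.2, -0.2, -0.5]
width: 50.4
grip_force: 0.0
tool delta [-0.2 -0.7  0.6] pos [479.4 193.2  72.6] f [ 0.2 -0.7 -0.1] w 49.8
 tool y at 17.5 turn -0.008 j6 -0.07
```

View pics/w1.png

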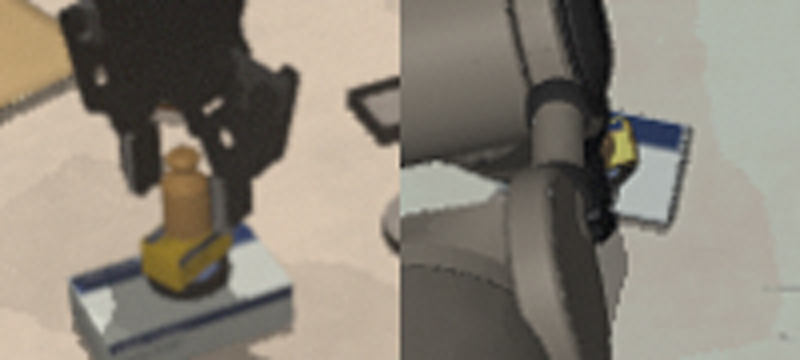

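The crop shows the weight (about 187,200) standing between the open fingers, with the carton clear below them. I'm closing on it now.

```bash
python3 -m crank '[[34,0,0,0,0],[30,0,0,0,0],[28,0,0,0,0],[24,0,0,0,0],[20,0,0,0,0],[20,0,0,0,0],[20,0,0,0,0],[20,0,0,0,0]]' 30
python3 -m crank '[[20,0,0,-4,0],[20,0,0,-15,0],[20,0,0,-30,0],[20,0,0,-30,0],[20,0,0,0,0]]'
python3 - <<'E'
from h import *
s=imaging.capture("scene");b=cv2.cvtColor(s["color"],cv2.COLOR_RGB2BGR)[150:270,155:255]
t=imaging.capture("top");c=cv2.cvtColor(t["color"],cv2.COLOR_RGB2BGR)[150:270,130:230]
cv2.imwrite("pics/w2.png",cv2.resize(np.hstack([b,c]),None,fx=4,fy=4,interpolation=cv2.INTER_CUBIC))
go([446.8,-77.4,145],18)
E
```

```text
clock: 4.9
tool_pos: [479.7, 193.2, 72.8]
eef_rot: [[-0.303, 0.953, 0.001], [0.953, 0.303, 0.0], [-0.0, 0.001, -1.0]]
contact_force: [-0.3, 0.3, 5.3]
width: 23.0
grip_force: 29.5
clock: 5.4
tool_pos: [480.9, 193.6, 154.6]
eef_rot: [[-0.303, 0.953, 0.006], [0.953, 0.303, 0.001], [-0.001, 0.006, -1.0]]
contact_force: [0.0, 1.3, -2.4]
width: 22.8
grip_force: 29.7
tool delta [-248.  -112.5    6.2] pos [478.8 193.1 151.1] f [-0.1  0.2 -2.1] w 23.0
 tool y at 17.6 turn -0.006 j6 -0.07
```

View pics/w2.png

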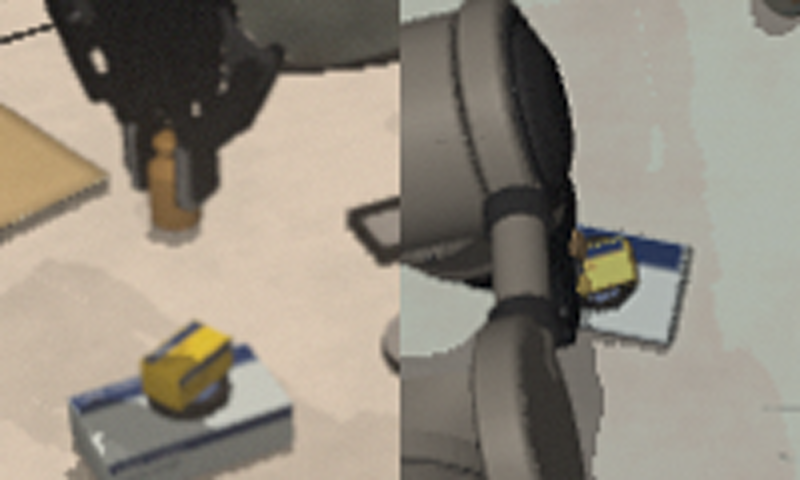

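The weight is lifted and hangs upright in the fingers at crop (175,195), and the carton stays put on the filter. I'm carrying it to the cup.

```bash
python3 -m crank '[[20,-20,-9,0,0],[20,-38,-17,0,0],[20,-38,-17,0,0],[20,-38,-17,0,0],[20,-38,-17,0,0],[20,-38,-17.5,0,0],[20,-38,-17,0,0],[20,0,0,0,0],[20,0,0,0,0]]'
python3 -m crank '[[20,0,0,40,0],[20,0,0,40,0],[20,0,0,20,0],[20,0,0,0,0],[20,0,0,0,0]]'
python3 - <<'E'
from h import *
s=imaging.capture("scene");b=cv2.cvtColor(s["color"],cv2.COLOR_RGB2BGR)[150:270,235:335]
t=imaging.capture("top");c=cv2.cvtColor(t["color"],cv2.COLOR_RGB2BGR)[150:270,240:340]
cv2.imwrite("pics/w3.png",cv2.resize(np.hstack([b,c]),None,fx=4,fy=4,interpolation=cv2.INTER_CUBIC))
go([446.8,-77.4,20.5],18)
E
```

```text
clock: 6.4
tool_pos: [446.9, -77.5, 149.9]
eef_rot: [[-0.301, 0.954, -0.003], [0.954, 0.301, 0.001], [0.002, -0.003, -1.0]]
contact_force: [-0.5, 0.5, -1.9]
width: 23.0
grip_force: 29.8
clock: 6.9
tool_pos: [448.0, -76.0, 51.2]
eef_rot: [[-0.305, 0.952, -0.001], [0.952, 0.305, 0.0], [0.001, -0.001, -1.0]]
contact_force: [0.9, 0.0, -1.8]
width: 22.7
grip_force: 29.9
tool delta [-0.  -2.3 31.8] pos [448.9 -76.7  52.3] f [-0.2 -0.6 -0.8] w 22.7
 tool y at 17.7 turn -0.005 j6 -0.65
```

View pics/w3.png

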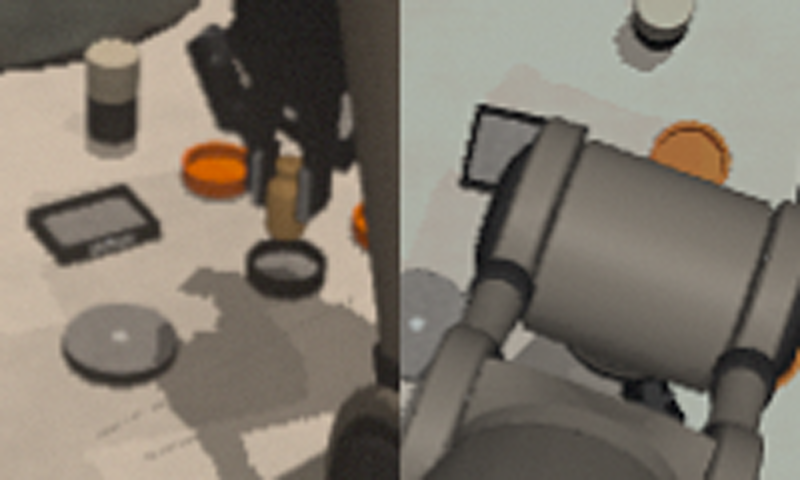

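```bash
python3 - <<'E'
from h import *
s=imaging.capture("scene")
print(world(s,crop((286,234),(235,150),4),38).round(1),world(s,crop((286,267),(235,150),4),14).round(1))
E
python3 -m crank '[[20,0,-2,15,0],[20,0,0,8,0],[20,0,0,4,0],[20,0,0,2,0],[20,0,0,0,0]]'
```

```text
[[441.5 -70.7  38. ]] [[440.8 -72.1  14. ]]
clock: 7.55
tool_pos: [446.3, -77.7, 22.4]
eef_rot: [[-0.303, 0.953, 0.0], [0.953, 0.303, -0.0], [-0.0, 0.0, -1.0]]
contact_force: [0.4, 0.6, -2.1]
width: 22.6
grip_force: 29.9
```

```bash
python3 -m crank '[[20,0,0,1.5,0],[20,0,0,1,0],[20,0,0,0,0]]'; python3 -m crank '[[20,0,0,0.7,0],[20,0,0,0,0]]'
```

```text
clock: 7.85
tool_pos: [446.2, -77.6, 19.8]
eef_rot: [[-0.303, 0.953, 0.0], [0.953, 0.303, -0.0], [-0.0, 0.0, -1.0]]
contact_force: [-0.4, -0.4, -1.2]
width: 23.0
grip_force: 29.9
clock: 8.05
tool_pos: [446.3, -77.6, 19.4]
eef_rot: [[-0.303, 0.953, 0.0], [0.953, 0.303, -0.0], [-0.0, 0.0, -1.0]]
contact_force: [-0.8, 0.4, 2.1]
width: 23.0
grip_force: 30.3
```

```bash
python3 -m crank '[[28,0,0,0,0],[32,0,0,0,0],[40,0,0,0,0],[45,0,0,0,0],[45,0,0,-20,0],[45,0,0,-40,0],[45,0,0,-40,0],[45,0,0,-30,0],[50,0,0,0,0]]'
python3 - <<'E'
from h import *
go([478.6,193.2,145],18)
E
```

```text
clock: 8.95
tool_pos: [448.4, -78.4, 153.0]
eef_rot: [[-0.303, 0.953, 0.008], [0.953, 0.303, -0.003], [-0.005, 0.007, -1.0]]
contact_force: [1.3, -0.5, -0.8]
width: 49.6
grip_force: 0.0
tool delta [249.7 111.    7.4] pos [448.4 -78.4 153. ] f [ 1.3 -0.5 -0.8] w 49.6
 tool y at 17.7 turn -0.006 j6 -0.65
```

```bash
python3 -m crank '[[50,20,9,0,0],[50,38,17,0,0],[50,38,17,0,0],[50,20,9,0,0],[50,0,0,0,0],[50,0,0,0,0]]'
python3 - <<'E'
from h import *
s=imaging.capture("scene");b=cv2.cvtColor(s["color"],cv2.COLOR_RGB2BGR)[215:275,165:235]
t=imaging.capture("top");c=cv2.cvtColor(t["color"],cv2.COLOR_RGB2BGR)[190:250,145:215]
d=cv2.cvtColor(s["color"],cv2.COLOR_RGB2BGR)[185:245,265:335]
cv2.imwrite("pics/c1.png",np.hstack([cv2.resize(x,None,fx=3.8,fy=9 if 0 else 3.8,interpolation=cv2.INTER_CUBIC) for x in (b,c,d)]) if 0 else np.vstack([np.hstack([cv2.resize(x,(400,343),interpolation=cv2.INTER_CUBIC) for x in (b,c)]),np.hstack([cv2.resize(d,(292,250),interpolation=cv2.INTER_CUBIC),np.zeros((250,508,3),np.uint8)])]))
go([478.6,193.2,145],18)
E
```

```text
clock: 9.55
tool_pos: [460.1, 48.8, 148.4]
eef_rot: [[-0.305, 0.953, -0.001], [0.953, 0.305, -0.0], [0.0, -0.001, -1.0]]
contact_force: [0.7, -0.6, -0.5]
width: 50.1
grip_force: 0.0
tool delta [133.   61.4   3.6] pos [460.3  47.9 148.6] f [-0.2 -0.2  0.1] w 49.9
 tool y at 17.6 turn -0.007 j6 -0.37
```

View pics/c1.png

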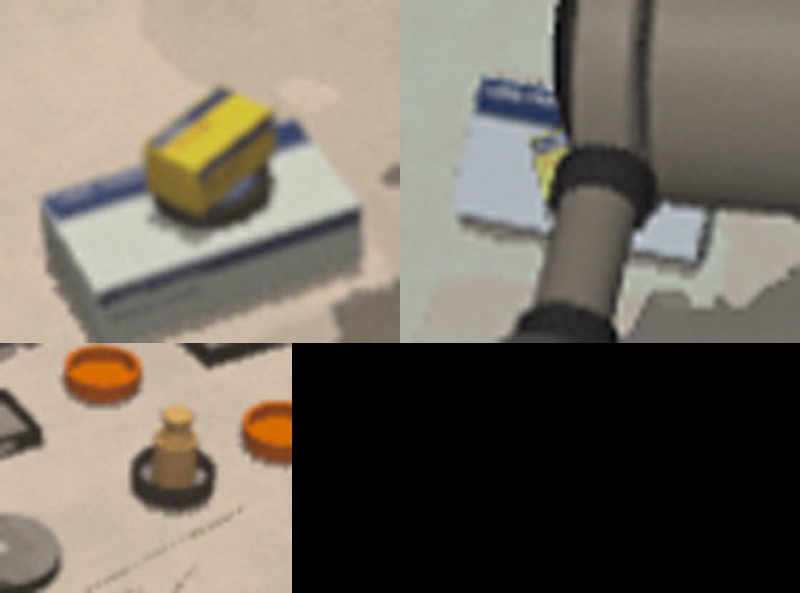

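The weight stands upright in the black cup. The carton's top corners in the scene crop are (146,150), (203,172), (274,102) and (218,88).

```bash
python3 - <<'E'
from h import *
s=imaging.capture("scene")
P=world(s,crop([(146,150),(203,172),(274,102),(218,88)],(165,215),400/70),58.5)
print(rect(P),P.round(1), [np.degrees(np.arctan2(*(P[i]-P[j])[1::-1]))%180 for i,j in((2,1),(3,0),(1,0),(2,3))])
E
```

```text
(array([478.1, 194.2], dtype=float32), [25.1, 46.7], 113.2) [[481.4 219.9  58.5]
 [458.2 210.4  58.5]
 [476.5 167.5  58.5]
 [496.4 179.2  58.5]] [np.float64(113.18225581819996), np.float64(110.24208993604887), np.float64(22.254071291463703), np.float64(30.511386477944853)]
```

```bash
python3 -m crank '[[50,20,9,0,-0.045],[50,36,16,0,0],[50,36,16,0,0],[50,34,16,0,0],[50,9,1,0,0],[50,0,0,0,0]]'
python3 - <<'E'
from h import *
go([479.3,192.9,46.5],20)
E
```

```text
clock: 10.3
tool_pos: [469.0, 195.5, 148.7]
eef_rot: [[-0.347, 0.938, -0.001], [0.938, 0.347, -0.0], [-0.0, -0.001, -1.0]]
contact_force: [-0.2, -1.5, 0.0]
width: 49.9
grip_force: 0.0
tool delta [ -6.    8.9 102.2] pos [469.  195.5 148.7] f [-0.2 -1.5  0. ] w 49.9
 tool y at 20.3 turn 0.005 j6 -0.11
```

```bash
python3 -m crank '[[50,-6,9,0,0],[50,0,0,40,0],[50,0,0,30,0],[50,0,0,20,0],[50,0,0,12,0],[50,0,0,0,0],[50,0,0,0,0]]'
python3 - <<'E'
from h import *
go([479.3,192.9,46.5],20)
s=imaging.capture("scene");b=cv2.cvtColor(s["color"],cv2.COLOR_RGB2BGR)[190:270,160:260]
cv2.imwrite("pics/c2.png",cv2.resize(b,None,fx=6,fy=6,interpolation=cv2.INTER_CUBIC))
E
```

```text
clock: 11.0
tool_pos: [480.7, 192.2, 47.7]
eef_rot: [[-0.345, 0.939, 0.001], [0.939, 0.345, 0.0], [-0.0, 0.001, -1.0]]
contact_force: [0.0, 0.5, -0.2]
width: 50.0
grip_force: 0.0
tool delta [ 1.2 -1.1  1.2] pos [480.7 192.2  47.7] f [ 0.   0.5 -0.2] w 50.0
 tool y at 20.2 turn 0.003 j6 -0.12
```

View pics/c2.png

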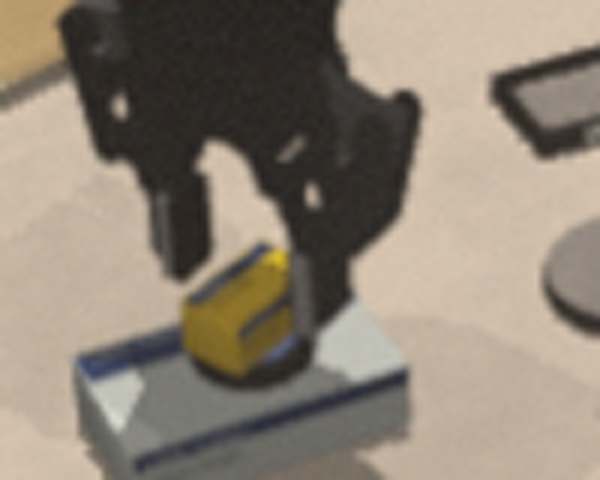

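```bash
python3 - <<'E'
from h import *
s=imaging.capture("scene")
T=np.linalg.inv(s["T"]);K=np.array([[s["fx"],0,s["cx"]],[0,s["fy"],s["cy"]],[0,0,1]])
def pr(P):
    q=np.array(P)@T[:3,:3].T+T[:3,3]; q=q*[1,-1,-1]
    r=cv2.projectPoints(q.reshape(-1,1,3),np.zeros(3),np.zeros(3),K,np.array(s["dist"]))[0].reshape(-1,2)
    return ((r-[160,190]+.5)*6).round(0)
y=np.array([.939,.345,0]);x=np.array([-.345,.939,0]);c=np.array([480.7,192.2,50])
for sg in(-25,25): print(sg,pr([c+sg*y+11*x,c+sg*y-11*x,c+sg*y+11*x+[0,0,20]]).tolist())
d=np.array([479.3,192.9,58.5]);print(pr([d-13*y+22.5*x,d+13*y+22.5*x,d-13*y-22.5*x]).tolist())
E
```

```text
-25 [[293.0, 339.0], [331.0, 305.0], [290.0, 293.0]]
25 [[178.0, 291.0], [217.0, 258.0], [174.0, 245.0]]
[[244.0, 328.0], [184.0, 303.0], [321.0, 260.0]]
```

Projected finger positions match the picture (right pad edge about (295,335)) and the carton (240,310) is between them with room on both sides, so I'm closing gently.

```bash
python3 -m crank '[[40,1,-1,1,0],[36,0,0,0,0],[32,0,0,0,0],[29,0,0,0,0],[26,0,0,0,0],[24,0,0,0,0],[22,0,0,0,0],[20,0,0,0,0],[20,0,0,0,0],[20,0,0,0,0]]' 20
python3 -m crank '[[20,0,0,-3,0],[20,0,0,-7,0],[20,0,0,-20,0],[20,0,0,-30,0],[20,0,0,-30,0],[20,0,0,0,0],[20,0,0,0,0]]'
python3 - <<'E'
from h import *
s=imaging.capture("scene");b=cv2.cvtColor(s["color"],cv2.COLOR_RGB2BGR)[170:270,155:255]
cv2.imwrite("pics/c3.png",cv2.resize(b,None,fx=5,fy=5,interpolation=cv2.INTER_CUBIC))
go([553.3,-16.8,145],-9.5)
E
```

```text
clock: 12.1
tool_pos: [478.7, 193.5, 46.4]
eef_rot: [[-0.346, 0.938, 0.001], [0.938, 0.346, 0.0], [-0.0, 0.001, -1.0]]
contact_force: [0.3, 0.1, 5.4]
width: 25.4
grip_force: 19.5
clock: 12.8
tool_pos: [478.7, 193.4, 136.6]
eef_rot: [[-0.346, 0.938, 0.001], [0.938, 0.346, 0.0], [-0.0, 0.001, -1.0]]
contact_force: [1.0, -0.1, -0.3]
width: 25.7
grip_force: 19.7
tool delta [-223.1   -2.    -9.3] pos [478.1 193.3 135.7] f [-0.1 -0.  -0.6] w 25.7
 tool y at 20.2 turn 0.519 j6 -0.12
```

View pics/c3.png

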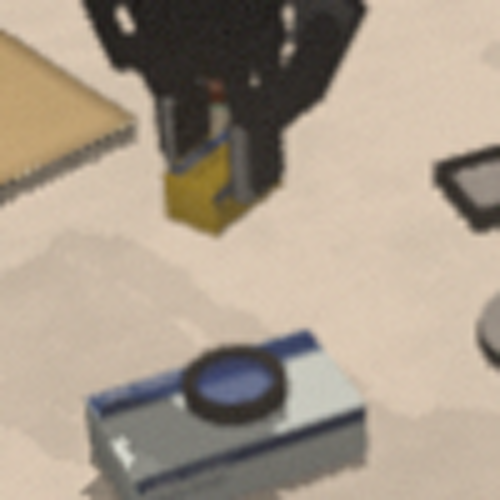

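The carton hangs level between the fingers (215,190). The filter lies on the pack at crop (237,384), and the pack's top corners are (88,400), (310,333), (364,410) and (140,492). Next I'm refining the holders and these two numerically.

```bash
python3 - <<'E'
from h import *
s=imaging.capture("scene");t=imaging.capture("top")
C=lambda p:crop(p,(155,170),5)
print("filter",world(s,C((237,383)),36.5).round(1)); print("pack",rect(world(s,C([(88,400),(310,333),(364,410),(140,492)]),28)))
img=cv2.imread("pics/top0.png"); m=(img.max(2)<75).astype(np.uint8)
n,l,st,ce=cv2.connectedComponentsWithStats(m)
for i in range(1,n):
    x,y,w,h,a=st[i]
    if a>40 and 250<x<400 and 160<y<245:
        ys,xs=np.nonzero(l==i); P=world(t,np.c_[xs,ys],12)[:,:2]
        print(st[i][:4],np.round(cv2.minAreaRect(P.astype(np.float32))[0],1),rect(cv2.boxPoints(cv2.minAreaRect(P.astype(np.float32)))))
b=cv2.imread("pics/scene0.png"); m=(b.max(2)<75).astype(np.uint8)
n,l,st,ce=cv2.connectedComponentsWithStats(m)
for i in range(1,n):
    x,y,w,h,a=st[i]
    if a>40 and 230<x<350 and 160<y<245: 
        ys,xs=np.nonzero(l==i);P=world(s,np.c_[xs,ys],12)[:,:2].astype(np.float32)
        print("s",st[i],rect(cv2.boxPoints(cv2.minAreaRect(P))))
E
```

```text
filter [[475.2 196.4  36.5]]
pack (array([473.4, 203.3], dtype=float32), [64.7, 102.5], 78.9)
[339 168  59  44] [ 557.5 -254. ] (array([ 557.5, -254. ], dtype=float32), [87.4, 132.4], 80.2)
[255 176  32  26] [556.4 -18.2] (array([556.4, -18.2], dtype=float32), [50.9, 67.6], 78.7)
[285 224  21  21] [447.8 -78. ] (array([447.8, -78. ], dtype=float32), [46.9, 47.1], 135.4)
s [298 162  46  28 199] (array([ 549.6, -247.4], dtype=float32), [94.1, 138.1], 80.3)
s [257 175  12  11 112] (array([635.6, -96.5], dtype=float32), [29.7, 50.9], 141.7)
s [  294   182   218   202 18584] (array([ 181.2, -128.6], dtype=float32), [424.0, 666.3], 118.1)
s [243 197  32  19 139] (array([549.4, -12.8], dtype=float32), [58.6, 71.1], 78.2)
s [297 210  19  15 147] (array([441.5, -72.7], dtype=float32), [43.1, 57.8], 137.8)
s [252 239  27   7  55] (array([428. ,  63.4], dtype=float32), [21.1, 57.8], 51.9)
```

```bash
python3 -m crank '[[20,0,0,0,0.136],[20,0,0,0,0.136],[20,0,0,0,0.136],[20,0,0,0,0.136],[20,0,0,0,0],[20,0,0,0,0]]'
python3 - <<'E'
from h import *
go([554.5,-17.3,136],-11)
E
```

```text
clock: 13.55
tool_pos: [478.1, 193.3, 135.3]
eef_rot: [[0.186, 0.982, -0.002], [0.982, -0.186, -0.0], [-0.001, -0.001, -1.0]]
contact_force: [0.4, 0.0, -0.4]
width: 25.4
grip_force: 19.7
tool delta [-192.7  114.3   -0.7] pos [478.1 193.3 135.3] f [ 0.4  0.  -0.4] w 25.4
 tool y at -10.7 turn 0.005 j6 0.42
```

```bash
python3 -m crank '[[20,-20,12,0,0],[20,-35,20,0,0],[20,-35,21,0,0],[20,-35,21,0,0],[20,-35,21,0,0],[20,-33,19,0,0],[20,0,0,0,0],[20,0,0,0,0],[20,0,0,40,0],[20,0,0,30,0]]'
python3 -m crank '[[20,0,0,20,0],[20,0,0,10,0],[20,0,0,5,0],[20,0,0,0,0],[20,0,0,0,0]]'
python3 - <<'E'
from h import *
go([554.5,-17.3,15],-11)
s=imaging.capture("scene");b=cv2.cvtColor(s["color"],cv2.COLOR_RGB2BGR)[160:240,210:310]
cv2.imwrite("pics/c4.png",cv2.resize(b,None,fx=6,fy=6,interpolation=cv2.INTER_CUBIC))
E
```

```text
clock: 14.55
tool_pos: [553.2, -16.4, 65.1]
eef_rot: [[0.187, 0.982, 0.0], [0.982, -0.187, 0.0], [0.0, 0.0, -1.0]]
contact_force: [-0.0, -0.0, -1.9]
width: 25.3
grip_force: 19.7
clock: 15.05
tool_pos: [554.5, -17.5, 32.1]
eef_rot: [[0.189, 0.982, 0.002], [0.982, -0.189, -0.0], [0.0, 0.002, -1.0]]
contact_force: [-0.3, -0.5, 0.8]
width: 25.2
grip_force: 19.7
tool delta [ 0.2 -0.1 17.1] pos [554.5 -17.5  32.1] f [-0.3 -0.5  0.8] w 25.2
 tool y at -10.9 turn 0.002 j6 0.02
```

```bash
python3 -m crank '[[20,0,0,8,0],[20,0,0,5,0],[20,0,0,2,0],[20,0,0,0,0],[20,0,0,1,0],[20,0,0,0,0]]'; python3 -m crank '[[20,0,0,0.8,0],[20,0,0,0,0]]';  python3 -m crank '[[20,0,0,0.6,0],[20,0,0,0,0]]'
```

```text
clock: 15.7
tool_pos: [553.8, -17.8, 15.1]
eef_rot: [[0.19, 0.982, 0.0], [0.982, -0.19, -0.0], [-0.0, 0.0, -1.0]]
contact_force: [0.9, -0.1, 0.6]
width: 25.7
grip_force: 19.7
clock: 15.9
tool_pos: [554.0, -17.8, 14.9]
eef_rot: [[0.19, 0.982, 0.001], [0.982, -0.19, -0.0], [-0.0, 0.001, -1.0]]
contact_force: [-0.6, -0.1, 4.8]
width: 25.3
grip_force: 20.2
clock: 16.1
tool_pos: [554.0, -17.8, 14.9]
eef_rot: [[0.19, 0.982, 0.001], [0.982, -0.19, -0.0], [-0.0, 0.001, -1.0]]
contact_force: [-2.9, 0.9, 9.6]
width: 25.7
grip_force: 20.7
```

```bash
python3 -m crank '[[30,0,0,-0.6,0],[34,0,0,0,0],[40,0,0,0,0],[46,0,0,0,0],[52,0,0,-20,0],[55,0,0,-40,0],[60,0,0,-40,0],[60,0,0,-30,0],[60,0,0,0,0],[60,0,0,0,0]]'
python3 -m crank '[[60,20,-12,0,0],[60,35,-20,0,0],[60,35,-20,0,0],[60,0,0,0,0],[60,0,0,0,0]]'
python3 - <<'E'
from h import *
s=imaging.capture("scene");t=imaging.capture("top")
cv2.imwrite("pics/all_s.png",cv2.cvtColor(s["color"],cv2.COLOR_RGB2BGR));cv2.imwrite("pics/all_t.png",cv2.cvtColor(t["color"],cv2.COLOR_RGB2BGR))
b=cv2.cvtColor(s["color"],cv2.COLOR_RGB2BGR)
cv2.imwrite("pics/f1.png",np.hstack([cv2.resize(b[170:230,225:325],(400,240),interpolation=cv2.INTER_CUBIC),cv2.resize(b[220:280,165:265],(400,240),interpolation=cv2.INTER_CUBIC)]))
for n,c in(("t",t),("s",s)):
    h=cv2.cvtColor(c["color"],cv2.COLOR_RGB2HSV); m=cv2.inRange(h,(22,130,60),(34,255,255)); ys,xs=np.nonzero(m)
    k=(ys>150)&(ys<230)&(xs>220)&(xs<300)
    if k.sum(): print(n,k.sum(),rect(cv2.boxPoints(cv2.minAreaRect(world(c,np.c_[xs,ys][k],27 if n=="t" else 22)[:,:2].astype(np.float32)))))
go([476.5,195,100],-9.5)
E
```

```text
clock: 17.1
tool_pos: [553.8, -17.7, 144.5]
eef_rot: [[0.19, 0.982, 0.001], [0.982, -0.19, -0.0], [-0.0, 0.001, -1.0]]
contact_force: [-0.4, 0.6, -0.4]
width: 60.0
grip_force: 0.0
clock: 17.6
tool_pos: [518.9, 81.1, 142.9]
eef_rot: [[0.188, 0.982, -0.003], [0.982, -0.188, -0.0], [-0.001, -0.002, -1.0]]
contact_force: [0.8, 0.5, -0.5]
width: 59.8
grip_force: 0.0
s 123 (array([544.1, -13.3], dtype=float32), [40.3, 52.1], 76.2)
tool delta [104.9 -64.3  43.4] pos [519.7  79.8 143.3] f [-1.2 -0.2  0.3] w 60.3
 tool y at -11.0 turn -0.026 j6 0.2
```

View pics/f1.png

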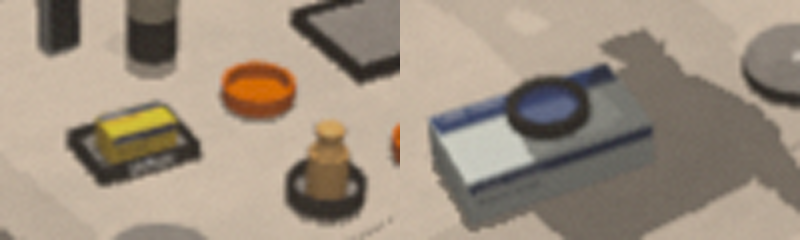

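The carton sits flat and lengthwise in the small tray, the weight is upright in the cup, and the filter is at panel (547,105). I'm moving over the filter and will feel for the pack top with the fingertips beside the ring.

```bash
python3 -m crank '[[56,35,-21,0,0],[56,35,-21,20,0],[56,25,-15,20,0],[56,10,-7,0,0],[56,0,0,0,0],[56,0,0,0,0]]'
python3 - <<'E'
from h import *
go([476.3,195.3,40],-11)
E
```

```text
clock: 18.3
tool_pos: [478.2, 194.8, 104.9]
eef_rot: [[0.19, 0.982, 0.002], [0.982, -0.19, -0.0], [0.0, 0.002, -1.0]]
contact_force: [0.4, 0.6, 0.4]
width: 55.8
grip_force: 0.0
tool delta [ 0.1 -2.  64.9] pos [478.2 194.8 104.9] f [0.4 0.6 0.4] w 55.8
 tool y at -11.0 turn 0.000 j6 0.43
```

```bash
python3 -m crank '[[55,0,-1.5,35,0],[55,0,0,25,0],[55,0,0,6,0],[55,0,0,3,0],[55,0,0,2,0],[55,0,0,0,0],[55,0,0,0,0]]' |egrep 'tool_pos|force'
python3 -m crank '[[55,0,0,2,0],[55,0,0,0,0]]' |egrep 'tool_pos|contact'
```

```text
tool_pos: [476.2, 196.1, 34.2]
contact_force: [-0.9, 0.1, 0.3]
grip_force: 0.0
tool_pos: [475.5, 196.1, 31.4]
contact_force: [0.6, 0.2, 0.0]
```

```bash
for i in 1; do python3 -m crank '[[55,0,0,1.5,0],[55,0,0,0,0]]' |egrep 'tool_pos|contact'
python3 -m crank '[[55,0,0,1.5,0],[55,0,0,0,0]]' |egrep 'tool_pos|contact'
python3 -m crank '[[55,0,0,1,0],[55,0,0,0,0]]' |egrep 'tool_pos|contact'; done
```

```text
tool_pos: [475.4, 196.0, 29.6]
contact_force: [-0.2, -0.5, 0.4]
tool_pos: [475.4, 196.0, 28.1]
contact_force: [-0.2, 0.4, -1.1]
tool_pos: [475.4, 196.0, 27.1]
contact_force: [-0.5, 0.6, -0.3]
```

```bash
python3 -m crank '[[55,0,0,1,0],[55,0,0,0,0]]' |egrep 'tool_pos|contact'
python3 -m crank '[[55,0,0,1,0],[55,0,0,0,0]]' |egrep 'tool_pos|contact'
```

```text
tool_pos: [475.4, 196.0, 26.2]
contact_force: [0.0, 0.1, -0.3]
tool_pos: [475.4, 196.0, 25.1]
contact_force: [-0.3, -0.2, 0.2]
```

```bash
python3 -m crank '[[55,0,0,1,0],[55,0,0,0,0]]' |egrep 'tool_pos|contact'
python3 -m crank '[[55,0,0,0.7,0],[55,0,0,0,0]]' |egrep 'tool_pos|contact'
```

```text
tool_pos: [475.4, 196.0, 24.2]
contact_force: [0.5, -0.5, 0.1]
tool_pos: [475.5, 196.0, 24.0]
contact_force: [-1.8, -1.2, 4.6]
```

```bash
python3 -m crank '[[55,0,0,-3.5,0],[53,0,0,0,0],[50,0,0,0,0],[48,0,0,0,0],[46,0,0,0,0],[44,0,0,0,0],[42,0,0,0,0],[40,0,0,0,0],[40,0,0,0,0],[40,0,0,0,0]]' 25

```

```text
clock: 21.6
tool_pos: [475.4, 196.0, 27.3]
eef_rot: [[0.19, 0.982, 0.0], [0.982, -0.19, -0.0], [-0.0, 0.0, -1.0]]
contact_force: [-1.5, 0.2, 5.5]
width: 42.6
grip_force: 25.4
```

```bash
python3 -m crank '[[40,0,0,-2,0],[40,0,0,-5,0],[40,0,0,-10,0],[40,0,0,-20,0],[40,0,0,-20,0],[40,0,0,0,0],[40,0,0,0,0]]'
python3 - <<'E'
from h import *
go([452.8,44.5,83],-11)
s=imaging.capture("scene");b=cv2.cvtColor(s["color"],cv2.COLOR_RGB2BGR)
cv2.imwrite("pics/f2.png",cv2.resize(b[180:270,150:270],None,fx=5,fy=5,interpolation=cv2.INTER_CUBIC))
a=cv2.cvtColor(imaging.capture("scene")["color"],cv2.COLOR_RGB2HSV); m=cv2.inRange(a,(100,90,60),(125,255,255))
n,l,st,ce=cv2.connectedComponentsWithStats(m)
print([(st[i].tolist(),ce[i].round(1).tolist()) for i in range(1,n) if st[i][4]>8 and 150<ce[i][0]<270 and 190<ce[i][1]<275])
o=cv2.cvtColor(cv2.imread("pics/all_s.png"),cv2.COLOR_BGR2HSV); m=cv2.inRange(o,(100,90,60),(125,255,255))
n,l,st,ce=cv2.connectedComponentsWithStats(m)
print([(st[i].tolist(),ce[i].round(1).tolist()) for i in range(1,n) if st[i][4]>8 and 150<ce[i][0]<270 and 190<ce[i][1]<275])
E
```

```text
clock: 22.3
tool_pos: [475.6, 196.1, 84.4]
eef_rot: [[0.19, 0.982, 0.001], [0.982, -0.19, 0.0], [0.0, 0.001, -1.0]]
contact_force: [-0.5, 0.2, -0.4]
width: 42.3
grip_force: 25.5
tool delta [-153.1    6.4    1.4] pos [475.6 196.1  84.4] f [-0.5  0.2 -0.4] w 42.3
 tool y at -10.9 turn 0.001 j6 0.43
[([199, 237, 18, 8, 46], [207.3, 240.4])]
[([195, 243, 9, 4, 16], [199.2, 244.4]), ([179, 247, 11, 4, 11], [184.0, 248.5])]
```

```bash
python3 -m crank '[[40,-20,1,0,0],[40,-40,2,0,0],[40,-40,2,0,0],[40,-35,1,0,0],[40,-18,0.4,0,0],[40,0,0,0,0],[40,0,0,30,0],[40,0,0,25,0],[40,0,0,10,0],[40,0,0,0,0]]'
python3 - <<'E'
from h import *
go([452.8,44.5,9.3],-11)
E
```

```text
clock: 23.4
tool_pos: [451.6, 45.3, 17.7]
eef_rot: [[0.189, 0.982, -0.004], [0.982, -0.189, 0.0], [-0.0, -0.004, -1.0]]
contact_force: [-0.0, 0.2, 0.3]
width: 42.7
grip_force: 25.5
tool delta [-0.5  1.3  8.4] pos [451.6  45.3  17.7] f [-0.   0.2  0.3] w 42.7
 tool y at -10.9 turn 0.002 j6 0.12
```

```bash
python3 -m crank '[[40,0,0,3,0],[40,0,0,2,0],[40,0,0,0,0]]' |egrep 'tool_pos|contact'
python3 -m crank '[[40,0,0,1.5,0],[40,0,0,0,0]]' |egrep 'tool_pos|contact'
python3 -m crank '[[40,0,0,0.8,0],[40,0,0,0,0]]' |egrep 'tool_pos|contact'
```

```text
tool_pos: [453.1, 44.7, 14.6]
contact_force: [0.6, -0.8, -0.2]
tool_pos: [452.8, 44.6, 12.8]
contact_force: [0.1, -0.6, -1.0]
tool_pos: [452.7, 44.6, 11.8]
contact_force: [0.1, 0.1, -0.7]
```

```bash
python3 -m crank '[[40,0,0,1,0],[40,0,0,0,0]]' |egrep 'tool_pos|contact'
python3 -m crank '[[40,0,0,0.8,0],[40,0,0,0,0]]' |egrep 'tool_pos|contact'
python3 -m crank '[[40,0,0,0.6,0],[40,0,0,0,0]]' |egrep 'tool_pos|contact'
```

```text
tool_pos: [452.6, 44.6, 10.7]
contact_force: [-0.4, -0.2, 0.2]
tool_pos: [452.6, 44.6, 9.9]
contact_force: [-0.4, -0.1, 0.9]
tool_pos: [452.7, 44.6, 9.4]
contact_force: [-0.4, -0.6, -0.7]
```

```bash
python3 -m crank '[[40,0,0,0.6,0],[40,0,0,0,0]]' |egrep 'tool_pos|contact'
```

```text
tool_pos: [452.8, 44.6, 9.3]
contact_force: [-1.4, -0.1, 7.2]
```

```bash
python3 -m crank '[[46,0,0,-0.6,0],[50,0,0,0,0],[55,0,0,0,0],[58,0,0,0,0],[58,0,0,-15,0],[60,0,0,-35,0],[70,0,0,-40,0],[76,0,0,-40,0],[76,0,-60,0,0],[76,0,-40,0,0]]'
python3 -m crank '[[76,-40,-40,0,0],[76,-40,-10,0,0],[76,0,0,0,0],[76,0,0,0,0]]'
python3 - <<'E'
from h import *
s=imaging.capture("scene");t=imaging.capture("top")
b=cv2.cvtColor(s["color"],cv2.COLOR_RGB2BGR);c=cv2.cvtColor(t["color"],cv2.COLOR_RGB2BGR)
cv2.imwrite("pics/p1.png",np.vstack([cv2.resize(b[205:280,160:310],(800,400),interpolation=cv2.INTER_CUBIC)[:, :],cv2.resize(c[195:250,150:350],(800,200 if 0 else 200),interpolation=cv2.INTER_CUBIC)]))
# pack top in top view: white+blue brighter than table? use saturation/blue cast
m=((c[:,:,0].astype(int)-c[:,:,2])>12).astype(np.uint8); m[:195]=0;m[250:]=0;m[:,:145]=0;m[:,215:]=0
m=cv2.morphologyEx(m,cv2.MORPH_OPEN,np.ones((3,3)))
ys,xs=np.nonzero(m); P=world(t,np.c_[xs,ys],28)[:,:2].astype(np.float32); print(len(xs),rect(cv2.boxPoints(cv2.minAreaRect(P))))
go([475.5,201,150],-9.3)
E
```

```text
clock: 25.9
tool_pos: [363.6, 61.8, 140.2]
eef_rot: [[0.19, 0.982, 0.002], [0.982, -0.19, -0.0], [0.0, 0.002, -1.0]]
contact_force: [-0.2, 0.7, -0.7]
width: 76.0
grip_force: 0.0
clock: 26.3
tool_pos: [305.7, -4.3, 139.6]
eef_rot: [[0.193, 0.981, 0.001], [0.981, -0.193, -0.0], [0.0, 0.001, -1.0]]
contact_force: [0.6, 0.5, -0.1]
width: 76.2
grip_force: 0.0
313 (array([498. , 198.5], dtype=float32), [17.5, 104.3], 80.3)
tool delta [232.8 127.6 -10.4] pos [306.1  -3.4 139.5] f [0.1 0.4 0.3] w 76.2
 tool y at -10.9 turn -0.029 j6 -0.07
```

View pics/p1.png

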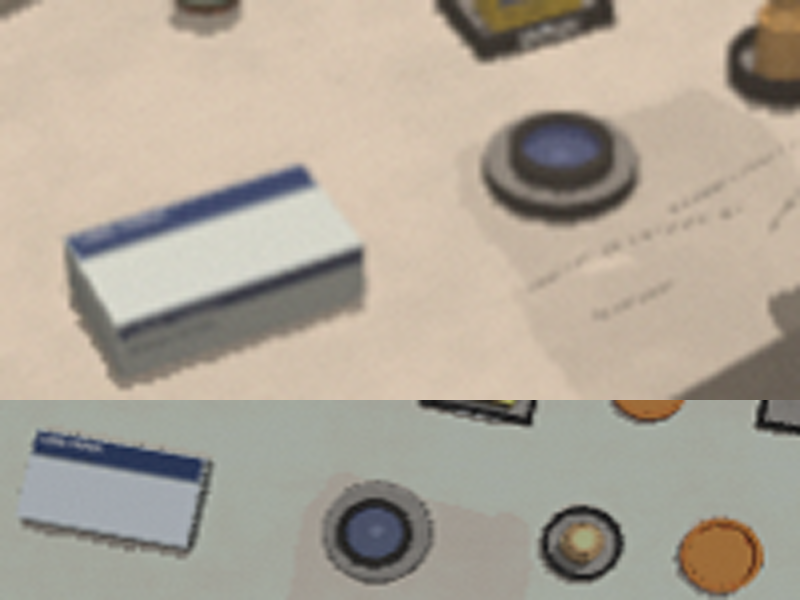

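The filter lies centred on the pad (top panel (376,532)) and the weight and carton are unchanged. Pack top corners: top panel (36,432), (203,459), (189,551), (21,521), and scene panel (67,240), (305,166), (362,247), (118,328).

```bash
python3 - <<'E'
from h import *
s=imaging.capture("scene");t=imaging.capture("top")
tp=[((u+.5)/4-.5+150,(v-400+.5)/(200/55)-.5+195) for u,v in[(36,432),(203,459),(189,551),(21,521)]]
print(rect(world(t,tp,28)),rect(world(s,crop([(67,240),(305,166),(362,247),(118,328)],(160,205),800/150),28)))
E
```

```text
(array([476.1, 200.7], dtype=float32), [60.3, 106.4], 80.9) (array([475.6, 202.3], dtype=float32), [58.5, 103.9], 79.6)
```

```bash
python3 -m crank '[[76,20,11,0,0],[76,40,22,0,0],[76,40,22,0,0],[76,40,22,0,0],[76,40,22,0,0],[76,35,19,0,0],[76,18,10,0,-0.025],[76,0,0,0,0],[76,0,0,0,0]]'
python3 - <<'E'
from h import *
go([475.6,201.5,8],-9.5)
E
```

```text
clock: 27.4
tool_pos: [474.4, 201.5, 138.5]
eef_rot: [[0.163, 0.987, -0.002], [0.987, -0.163, -0.001], [-0.001, -0.002, -1.0]]
contact_force: [-0.1, 0.5, 0.1]
width: 75.8
grip_force: 0.0
tool delta [  0.3   1.4 130.5] pos [474.4 201.5 138.5] f [-0.1  0.5  0.1] w 75.8
 tool y at -9.4 turn 0.002 j6 0.42
```

```bash
python3 -m crank '[[76,0,1,40,0],[76,0,0,35,0],[76,0,0,20,0],[76,0,0,10,0],[76,0,0,0,0],[76,0,0,10,0],[76,0,0,10,0],[76,0,0,5,0],[76,0,0,0,0]]'
python3 -m crank '[[72,0,0,0,0],[68,0,0,0,0],[65,0,0,0,0],[62,0,0,0,0],[59,0,0,0,0],[56,0,0,0,0],[52,0,0,0,0],[52,0,0,0,0],[52,0,0,0,0]]' 40
```

```text
clock: 28.3
tool_pos: [476.0, 200.5, 8.8]
eef_rot: [[0.165, 0.986, -0.001], [0.986, -0.165, -0.0], [-0.001, -0.001, -1.0]]
contact_force: [0.9, -0.2, -0.1]
width: 75.9
grip_force: 0.0
clock: 29.2
tool_pos: [476.8, 200.7, 10.0]
eef_rot: [[0.165, 0.986, 0.001], [0.986, -0.165, 0.0], [0.0, 0.001, -1.0]]
contact_force: [-0.8, 0.2, 5.7]
width: 59.0
grip_force: 42.5
```

```bash
python3 -m crank '[[52,0,0,-3,0],[52,0,0,-7,0],[52,0,0,-20,0],[52,0,0,-35,0],[52,0,0,-35,0],[52,0,0,-30,0],[52,0,0,0,0],[52,0,0,0,0]]'
python3 - <<'E'
from h import *
go([556.3,-253,140],-9.8)
E
```

```text
clock: 30.0
tool_pos: [476.3, 200.6, 139.8]
eef_rot: [[0.165, 0.986, 0.001], [0.986, -0.165, 0.0], [0.0, 0.001, -1.0]]
contact_force: [0.2, 0.5, -2.0]
width: 59.0
grip_force: 43.5
tool delta [-4.342e+02  1.538e+02 -2.000e-01] pos [476.3 200.6 139.8] f [ 0.2  0.5 -2. ] w 59.0
 tool y at -9.5 turn 0.005 j6 0.42
```

```bash
python3 -m crank '[[52,20,7,0,0],[52,0,0,0,0]]' >/dev/null; echo skip; python3 - <<'E'
from h import *
go([556.3,-253,140],-9.8)
E
```

```text
skip
tool delta [-455.2  146.7   -2.1] pos [486.5 220.1 138. ] f [-0.2 -0.1 -1.1] w 59.0
 tool y at -9.5 turn 0.006 j6 0.45
```

The sign on that row was wrong (a harmless 20 mm the other way in free air); I'm carrying on with the correct direction.

```bash
python3 -m crank '[[52,-20,6,0,0],[52,-40,13,0,0],[52,-40,13,0,0],[52,-40,13,0,0],[52,-40,13,0,0],[52,-40,13,0,0],[52,-40,13,0,0],[52,-40,13,0,0],[52,-40,13,0,0],[52,-40,13,0,0]]'
python3 -m crank '[[52,-40,13,0,0],[52,-25,8,0,0],[52,-10,3,0,0],[52,0,0,0,0],[52,0,0,0,0]]'
python3 - <<'E'
from h import *
go([556.3,-253,40],-9.8)
s=imaging.capture("scene");cv2.imwrite("pics/p2.png",cv2.cvtColor(s["color"],cv2.COLOR_RGB2BGR))
E
```

```text
clock: 31.2
tool_pos: [543.8, -177.5, 137.9]
eef_rot: [[0.165, 0.986, -0.003], [0.986, -0.165, 0.001], [0.001, -0.003, -1.0]]
contact_force: [0.7, -0.3, -0.9]
width: 59.0
grip_force: 43.5
clock: 31.7
tool_pos: [555.7, -252.6, 138.6]
eef_rot: [[0.165, 0.986, -0.002], [0.986, -0.165, 0.001], [0.001, -0.002, -1.0]]
contact_force: [-0.8, 0.2, -1.3]
width: 59.0
grip_force: 43.5
tool delta [-0.4  0.9 98.6] pos [ 555.7 -252.6  138.6] f [-0.8  0.2 -1.3] w 59.0
 tool y at -9.5 turn 0.005 j6 -0.39
```

```bash
python3 -m crank '[[52,0,0,30,0],[52,0,0,35,0],[52,0,0,25,0],[52,0,0,10,0],[52,0,0,0,0],[52,0,0,0,0]]'
python3 -m crank '[[52,0,0,8,0],[52,0,0,4,0],[52,0,0,2,0],[52,0,0,0,0],[52,0,0,0,0]]' |egrep 'tool_pos|contact'
python3 -m crank '[[52,0,0,3,0],[52,0,0,2,0],[52,0,0,1.5,0],[52,0,0,0,0],[52,0,0,0,0]]' |egrep 'tool_pos|contact'
```

```text
clock: 32.35
tool_pos: [557.2, -253.7, 40.7]
eef_rot: [[0.164, 0.986, 0.002], [0.986, -0.164, -0.001], [-0.001, 0.002, -1.0]]
contact_force: [-0.1, -0.1, -0.3]
width: 59.1
grip_force: 43.5
tool_pos: [556.4, -254.0, 25.5]
contact_force: [-0.8, -0.5, -0.9]
tool_pos: [556.4, -253.9, 18.9]
contact_force: [-0.2, -0.3, 0.0]
```

```bash
python3 -m crank '[[52,0,0,2,0],[52,0,0,0,0]]' |egrep 'tool_pos|contact'
python3 -m crank '[[52,0,0,1.2,0],[52,0,0,0,0]]' |egrep 'tool_pos|contact'
python3 -m crank '[[52,0,0,0.8,0],[52,0,0,0,0]]' |egrep 'tool_pos|contact'
```

```text
tool_pos: [556.3, -253.8, 16.7]
contact_force: [1.2, 0.9, -0.6]
tool_pos: [556.3, -253.8, 15.6]
contact_force: [0.3, -0.1, -1.3]
tool_pos: [556.4, -253.9, 15.0]
contact_force: [-0.7, 0.5, 0.8]
```

```bash
python3 -m crank '[[52,0,0,0.6,0],[52,0,0,0,0]]' |egrep 'tool_pos|contact'
python3 -m crank '[[52,0,0,0.4,0],[52,0,0,0,0]]' |egrep 'tool_pos|contact'
```

```text
tool_pos: [556.5, -253.9, 15.0]
contact_force: [-0.9, 1.1, 4.6]
tool_pos: [556.5, -253.9, 15.0]
contact_force: [-2.8, 2.3, 8.0]
```

```bash
python3 -m crank '[[62,0,0,-0.6,0],[66,0,0,0,0],[72,0,0,0,0],[78,0,0,0,0],[82,0,0,0,0],[82,0,0,-15,0],[82,0,0,-35,0],[82,0,0,-40,0],[82,0,0,-40,0],[82,0,0,-30,0]]'
python3 -m crank '[[82,-40,0,0,0],[82,-40,-15,0,0],[82,-40,-30,0,0],[82,-40,-30,0,0],[82,-35,-30,0,0],[82,0,-30,0,0],[82,0,0,0,0],[82,0,0,0,0],[82,0,0,0,0]]'
python3 - <<'E'
from h import *
t=imaging.capture("top");s=imaging.capture("scene");c=cv2.cvtColor(t["color"],cv2.COLOR_RGB2BGR)
m=((c[:,:,0].astype(int)-c[:,:,2])>10).astype(np.uint8);m[:160]=0;m[220:]=0;m[:,:330]=0;m[:,410:]=0
n,l,st,ce=cv2.connectedComponentsWithStats(m)
for i in range(1,n):
    if st[i][4]>30:
        ys,xs=np.nonzero(l==i);print("blue",st[i],rect(cv2.boxPoints(cv2.minAreaRect(world(t,np.c_[xs,ys],33)[:,:2].astype(np.float32)))))
g=c.max(2).astype(int);d=(g<70).astype(np.uint8);n,l,st,ce=cv2.connectedComponentsWithStats(d)
for i in range(1,n):
    if 330<ce[i][0]<410 and 160<ce[i][1]<220 and st[i][4]>30: print("dark",st[i],ce[i].round(1))
for r in range(164,216,3): print("".join("#" if g[r,k]<70 else ("B" if int(c[r,k,0])-int(c[r,k,2])>25 else ("w" if g[r,k]>160 else ".")) for k in range(334,404)))
go([500,0,200])
E
```

```text
clock: 35.35
tool_pos: [556.9, -254.2, 178.7]
eef_rot: [[0.165, 0.986, 0.003], [0.986, -0.165, -0.002], [-0.002, 0.004, -1.0]]
contact_force: [1.5, -0.2, 0.0]
width: 82.0
grip_force: 0.0
clock: 36.25
tool_pos: [392.1, -423.8, 175.3]
eef_rot: [[0.164, 0.986, 0.001], [0.986, -0.164, -0.001], [-0.001, 0.001, -1.0]]
contact_force: [0.2, -0.2, 0.2]
width: 81.9
grip_force: 0.0
blue [347 173  46  28 914] (array([ 557.4, -252.8], dtype=float32), [57.4, 103.8], 80.7)
dark [339 168  59  44 367] [368.1 189.2]
dark [344 175  43  32 105] [361.7 197.6]
wwwwwwwwwwwwwwwwwwwwwwwwwwwwwwwwwwwwwwwwwwwwwwwwwwwwwwwwwwwwwwwwwwwwww
wwwwwwwwwww...wwwwwwwwwwwwwwwwwwwwwwwwwwwwwwwwwwwwwwwwwwwwwwwwwwwwwwww
wwwwwwwww.##..#############...wwwwwwwwwwwwwwwwwwwwwwwwwwwwwwwwwwwwwwww
wwwwwwwww.##....BBB...........#############...wwwwwwwwwwwwwwwwwwwwwwww
wwwwwwwww##...#.BBB.....B.....BBBBBB...........############...wwwwwwww
wwwwwwww.##..#..BBBBBBBBBBBBBBBBBBBBBBBBBBBBBBBBBBBBB.........##.wwwww
wwwwwwww##...#.wwwwwwwwwwwww....BBBBBBBBBBBBBBBBBBBBBBBBBB...##.wwwwww
wwwwwww.##..#.wwwwwwwwwwwwwwwwwwwwwwwwwwwwwww....BBBBBBBBB...##.wwwwww
wwwwww.##...#.wwwwwwwwwwwwwwwwwwwwwwwwwwwwwwwwwwwwwwwwwwww..##.wwwwwww
wwwwww.##..##wwwwwwwwwwwwwwwwwwwwwwwwwwwwwwwwwwwwwwwwwwww...##.wwwwwww
wwwwww##...#.wwwwwwwwwwwwwwwwwwwwwwwwwwwwwwwwwwwwwwwwwwww...##wwwwwwww
wwwww.##..#.#....wwwwwwwwwwwwwwwwwwwwwwwwwwwwwwwwwwwwwww...##.wwwwwwww
wwwww##................#######....wwwwwwwwwwwwwwwwwwwwww..###wwwwwwwww
wwwww.....###############.........#.###########.......w...##.wwwwwwwww
wwwwwwwwwwwwwwwwwwwww........#########..##........##......##.wwwwwwwww
wwwwwwwwwwwwwwwwwwwwwwwwwwwwwwwwww........############...##.wwwwwwwwww
wwwwwwwwwwwwwwwwwwwwwwwwwwwwwwwwwwwwwwwwwwwwwwwwwwwww......wwwwwwwwwww
wwwwwwwwwwwwwwwwwwwwwwwwwwwwwwwwwwwwwwwwwwwwwwwwwwwwwwwwwwwwwwwwwwwwww
tool delta [435.5  37.1 -25.4] pos [ 392.2 -423.5  174.8] f [-1.1 -0.1  0.1] w 81.8
 tool y at -9.4  j6 -0.79
```

```bash
python3 - <<'E'
from h import *
a=cv2.imread("pics/top0.png").astype(int);c=cv2.cvtColor(imaging.capture("top")["color"],cv2.COLOR_RGB2BGR).astype(int)
e=cv2.imread("pics/scene0.png").astype(int);f=cv2.cvtColor(imaging.capture("scene")["color"],cv2.COLOR_RGB2BGR).astype(int)
for n,(x,y,X,Y) in dict(dropper=(215,132,238,158),lens=(295,140,316,164)).items(): print(n,abs(a-c)[y:Y,x:X].mean().round(1))
for n,(x,y,X,Y) in dict(dropper=(188,168,207,210),lens=(254,158,272,190)).items(): print(n,abs(e-f)[y:Y,x:X].mean().round(1))
# weight and filter still as in p1
h=cv2.cvtColor(c.astype(np.uint8),cv2.COLOR_BGR2HSV);k=cv2.inRange(h,(100,80,50),(128,255,255));k[:,:220]=0;k[:,270:]=0;k[:210]=0;k[250:]=0
ys,xs=np.nonzero(k);print("filter glass px",xs.mean(),ys.mean(),len(xs))
print(job.job_done())
E
```

```text
dropper 1.4
lens 1.3
dropper 1.8
lens 1.8
filter glass px nan nan 0
the job is handed in; nothing more can be done
None<stdin>:8: RuntimeWarning: Mean of empty slice.
  ret = ret.dtype.type(ret / rcount)
```

The job is handed in at about 36 s: weight in the cup, carton in the small tray, filter on the pad and pack in the large tray, in that order, with dropper and lens case unmoved; the last check on the filter found no matching pixels, so its place rests on the earlier picture showing it centred on the pad.

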